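# Line up the vacuum pipe spools by height on the rack

### The job

Stand the four steel pipe spools on the rack's black rubber pads in order of height, one wholly on each pad: the shortest on the pad next to the white graduated post, rising to the tallest on the pad farthest from it. Leave all four standing upright and still, and do not knock any of them over on the way.

Things in the scene. Friction and masses are not known exactly. Their poses are not given: they have to be found in the camera images.
- spool_a: Stainless vacuum pipe spool, the second shortest of the four: 62 mm tall, standing upright on the table. A plain tube 28 mm in diameter with a round flange 40 mm in diameter and 8 mm thick at each end (the back of each flange tapers to the tube over 4 mm more); a black disc on top is the bore. About 199 g, more or less by a third. Origin: centre of the underside; z up along its axis. Take it by the rim of the top flange or by the tube.
- spool_b: Stainless vacuum pipe spool, the tallest of the four: 96 mm tall, standing upright on the table. A plain tube 28 mm in diameter with a round flange 40 mm in diameter and 8 mm thick at each end (the back of each flange tapers to the tube over 4 mm more); a black disc on top is the bore. About 254 g, more or less by a third. Origin: centre of the underside; z up along its axis. Take it by the rim of the top flange or by the tube.
- spool_c: Stainless vacuum pipe spool, the shortest of the four: 45 mm tall, standing upright on the table. A plain tube 28 mm in diameter with a round flange 40 mm in diameter and 8 mm thick at each end (the back of each flange tapers to the tube over 4 mm more); a black disc on top is the bore. About 172 g, more or less by a third. Origin: centre of the underside; z up along its axis. Take it by the rim of the top flange or by the tube.
- spool_d: Stainless vacuum pipe spool, the second tallest of the four: 79 mm tall, standing upright on the table. A plain tube 28 mm in diameter with a round flange 40 mm in diameter and 8 mm thick at each end (the back of each flange tapers to the tube over 4 mm more); a black disc on top is the bore. About 226 g, more or less by a third. Origin: centre of the underside; z up along its axis. Take it by the rim of the top flange or by the tube.
- pad_p: One of the four identical black rubber pads in a straight row along the aluminium rack: round, 64 mm in diameter, 3 mm thick, fixed on the rack's 8 mm thick plate (90 mm wide, 480 mm long), so its top is 11 mm above the table. Pads are 85 mm apart, centre to centre; which of them is nearest the post differs from start to start. Origin: centre of its underside, z up; its x axis points across the row, its y axis along it. Fixed.
- pad_q: One of the four identical black rubber pads in a straight row along the aluminium rack: round, 64 mm in diameter, 3 mm thick, fixed on the rack's 8 mm thick plate (90 mm wide, 480 mm long), so its top is 11 mm above the table. Pads are 85 mm apart, centre to centre; which of them is nearest the post differs from start to start. Origin: centre of its underside, z up; its x axis points across the row, its y axis along it. Fixed.
- pad_r: One of the four identical black rubber pads in a straight row along the aluminium rack: round, 64 mm in diameter, 3 mm thick, fixed on the rack's 8 mm thick plate (90 mm wide, 480 mm long), so its top is 11 mm above the table. Pads are 85 mm apart, centre to centre; which of them is nearest the post differs from start to start. Origin: centre of its underside, z up; its x axis points across the row, its y axis along it. Fixed.
- pad_s: One of the four identical black rubber pads in a straight row along the aluminium rack: round, 64 mm in diameter, 3 mm thick, fixed on the rack's 8 mm thick plate (90 mm wide, 480 mm long), so its top is 11 mm above the table. Pads are 85 mm apart, centre to centre; which of them is nearest the post differs from start to start. Origin: centre of its underside, z up; its x axis points across the row, its y axis along it. Fixed.
- post: White square post with black graduation ticks, 22 x 22 x 90 mm, standing on the rack's plate in line with the pads, at one end of the row or the other, 90 mm from the centre of the nearest pad (98 mm high above the table). The other end of the row, as far from its pad, has only a dark steel block 22 x 22 x 12 mm. Origin: centre of its underside, z up. Fixed.

How it is judged:
By the outcome, as a careful person would: the job done as asked, in the order asked, and still so for the second after the job is handed in, with the robot touching nothing.
It also fails if it takes over 96 s, if anything falls off the work surface, if the arm or the gripper's body presses on something with over 40 N, if the wrist force passes 120 N, or if a joint passes its speed limit or range.

### The arm

A 7-joint arm with a two-finger parallel gripper is mounted at the origin on the work surface. World frame = base frame: x ahead of the robot, y to its left, z up, the work surface at z = 0. Lengths are in m, angles in degrees, forces in N, time in s.
With the tool pointing down it reaches from about 0.35 to 0.9 m from the base axis. Payload 8.1 kg.
Tool frame: the origin (TCP) lies at the very end of the fingers, on their centre line; the grasp point (between the pads) lies 19 mm behind it (grasp_offset is the distance from the TCP to the grasp point, in m); z points along the fingers, y is the direction in which the jaws open and shut (so a half turn about z gives the same grasp; the last joint's range is limited). The gripper opens to 92 mm and grips with 3 to 60 N. Pads are 19 mm wide; open, the fingers measure 130 mm over their backs; the gripper's body (75 mm by 190 mm) begins 47 mm behind the grasp point.
Start: joints at [67.231, 24.895, 1.432, 90.138, -0.665, 64.973, -4.303], TCP at [0.182, -0.598, 0.227] pointing down, gripper open.
Joint ranges: [-149.89, 149.89], [-25.12, 119.58], [-72.63, 75.52], [4.76, 147.25], [-75.54, 255.54], [6.69, 114.76], [-157.13, 157.13]. Speed limits (degrees/s): [127.2, 127.2, 172.46, 172.46, 180, 180, 180].

### API

Orientations are given as a 3x3 rotation matrix whose columns are the frame's x, y, z axes.
In Python, from workcell import * gives the robot as it stands.
- The arm moves only by the shell command python3 -m crank 'ROWS' [FORCE]. ROWS is JSON, a list that holds one entry, the list of rows, each a list of 5 numbers: the finger opening in cm, from 0 to 9.18, then the shift along the tool's x, y, z in cm, then the turn about the tool's z in rad. In form: [[[jaw, x, y, z, yaw], ...]]. A call has 1 to 5 rows; each row shifts and turns the pose as measured when the row begins, along the tool's axes as they then stand; what a row does not reach is not made up. A row lasts 1/12 s, in which the tool goes at most 41.7 mm and 7.16 degrees, less where a joint would pass 70% of its speed; a pose out of reach is approached as far as the arm can. A call with a gripper value outside its range is refused whole. The fingers move at their own pace and stop on an object; FORCE is the grip in N (left out, the last holds). Time passes only in rows, so rows that do not move let the fingers close. It gives the time, the measured TCP pose, the force and the opening at its end, in the units of the state.
- get_state(): the state, without advancing time (a new reading comes with each control period).
- read_camera(name): name is "scene" or "side" or "wrist"; returns a dict with "color" (384x512x3 uint8, red, green, blue), "range_z" (384x512 float32, m along the optical axis (not along the pixel's ray), 0 where there is no reading), "fovy" (degrees; the focal length in pixels is half the picture's height over the tangent of half this angle, whatever the lens; pixels are square), "cx", "cy" (the principal point, pixels), "camera_from_world" (4x4, takes a point from world to camera coordinates). Camera axes: x right, y down, z forward; pixel columns grow to the right and rows downward; lengths in m; the calibration is good to about 2 mm. The wrist camera is an equidistant fisheye: a pixel r from the principal point sees the ray r / f radians off the axis. A picture is of the moment at which its call begins.
- hand_in(): hands the job in, once; it reports no verdict.
The state is a dict: "t": time; "joints": joint angles; "qvel": joint speeds; "joint_efforts": joint torques, N m; "position": TCP position; "tcp_rot": TCP orientation; "wrist_force": force on the tool from outside, world axes, zero at the start; "wrist_torque": the same for the moment, N m; "grip_width": finger opening in m.
Only numpy, scipy, OpenCV 4.12 (cv2) and the standard library are available. Lean on these libraries where they do the work, as an engineer would, in place of code of your own. Each camera call takes 0.05 s, during which the arm holds its last target. There are 200 camera calls.

## Working session

There is one attempt and no reset: what is moved stays moved. The work goes in short steps, Python scripts to look and compute and a shell command to move; the robot and the scene stay as the last step left them, time stands still between calls to the robot, and variables do not carry over. Pictures are saved under pics/ and viewed, about 12 in all and at most 16, crops included, and the job is handed in when it is done.

```bash
ls; mkdir -p pics; python3 - <<'E'
from workcell import *
import cv2,numpy as np
s=get_state();print(s)
for n in("scene","side"):
    c=read_camera(n);cv2.imwrite(f"pics/{n}0.png",c["color"][:,:,::-1]);print(n,c["fovy"],c["cx"],c["cy"],c["camera_from_world"])
    np.savez(f"{n}0.npz",**c)
E
```

```text
pics
{'t': 0.0, 'joints': array([67.2335382 , 24.93404482,  1.43001676, 90.18712367, -0.66394813,
       64.97360554, -4.30348111]), 'qvel': array([ 0.05130745, -0.00983871,  0.01562687,  0.11682892, -0.04774655,
       -0.11628132, -0.02461518]), 'joint_efforts': array([ 3.71681199e-04, -6.67859101e+01,  9.85175259e-01, -3.14462364e+01,
       -6.04624534e-02,  4.29386110e-02,  1.71250563e-04]), 'position': array([ 0.1813701 , -0.59758907,  0.22598426]), 'tcp_rot': array([[ 9.56892609e-01,  2.90441402e-01, -5.71835261e-04],
       [ 2.90441930e-01, -9.56891600e-01,  1.39685959e-03],
       [-1.41478501e-04, -1.50272955e-03, -9.99998861e-01]]), 'wrist_force': array([-0.03172371,  0.53916785,  0.20081035]), 'wrist_torque': array([0.02997105, 0.04390854, 0.02133255]), 'grip_width': 0.09187250487774125}
scene 46.68090800187872 257.33190663881027 191.4857107734326 [[ 0.1884944   0.98205687  0.00584446 -0.10326775]
 [ 0.84383897 -0.15891492 -0.51252497 -0.45258387]
 [-0.5023999   0.10153987 -0.85865243  1.40211958]
 [ 0.          0.          0.          1.        ]]
side 54.219150492624074 247.45851328882196 187.6392270646336 [[-0.98867622 -0.1495229   0.01273672  0.55470818]
 [-0.09643359  0.56801497 -0.81734911  0.0844137 ]
 [ 0.11497776 -0.80932188 -0.57600192  0.69955707]
 [ 0.          0.          0.          1.        ]]
```

View pics/scene0.png

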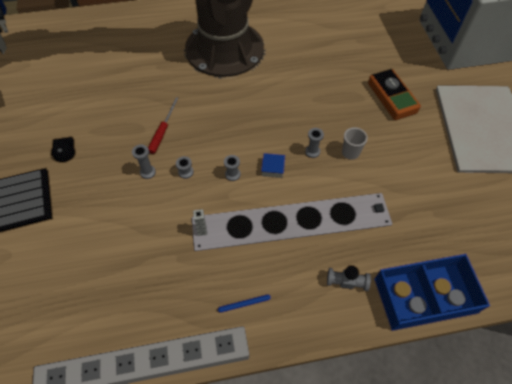

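View pics/side0.png

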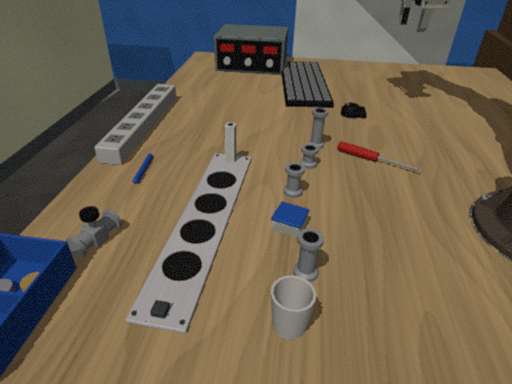

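The post is at the left (low y) end in the scene picture, about (198,222), and the dark block is at (378,209). The pads are at about (240,227), (274,222), (309,217) and (343,213). The spool bores are near (140,149), (184,161), (232,160) and (316,133). A cup stands beside the last spool, and a sponge lies in between.

```bash
cat > h.py <<'E'
from workcell import *
import cv2,numpy as np
def cast(c,u,v,z):
    M=np.array(c["camera_from_world"]);R=M[:3,:3];t=M[:3,3];o=-R.T@t
    f=192/np.tan(np.radians(float(c["fovy"]))/2)
    x=(u-float(c["cx"]));y=(v-float(c["cy"]))
    d=R.T@np.array([x/f,y/f,1]); return o+d*(z-o[2])/d[2]
def castw(c,u,v,z):
    M=np.array(c["camera_from_world"]);R=M[:3,:3];t=M[:3,3];o=-R.T@t
    f=192/np.tan(np.radians(float(c["fovy"]))/2)
    x=(u-float(c["cx"]));y=(v-float(c["cy"]));r=np.hypot(x,y)+1e-9;a=r/f
    d=R.T@np.array([np.sin(a)*x/r,np.sin(a)*y/r,np.cos(a)]); return o+d*(z-o[2])/d[2]
def height(c,u,v):
    M=np.array(c["camera_from_world"]);R=M[:3,:3];t=M[:3,3]
    f=192/np.tan(np.radians(float(c["fovy"]))/2);z=float(c["range_z"][int(round(v)),int(round(u))])
    return (R.T@(np.array([(u-float(c["cx"]))/f*z,(v-float(c["cy"]))/f*z,z])-t))
def dark(c,box,th=50):
    x0,y0,x1,y1=box;g=c["color"][y0:y1,x0:x1].max(2)
    n,l,s,ce=cv2.connectedComponentsWithStats((g<th).astype(np.uint8))
    return [(s[i,4],ce[i,0]+x0,ce[i,1]+y0) for i in range(1,n) if s[i,4]>8]
E
python3 - <<'E'
from h import *
S=dict(np.load("scene0.npz"));D=dict(np.load("side0.npz"))
boxes={"scene":dict(b=(130,140,152,156),c=(175,152,194,168),a=(222,152,242,168),d=(306,125,326,142),pads=(222,198,362,242)),
"side":dict(b=(308,104,332,120),c=(298,140,322,156),a=(282,160,306,178),d=(295,226,326,248),pads=(155,165,242,285))}
H=dict(a=.062,b=.096,c=.045,d=.079,pads=.011)
for n,c in(("scene",S),("side",D)):
  for k,b in boxes[n].items():
    for A,u,v in dark(c,b): print(n,k,A,round(u,1),round(v,1),cast(c,u,v,H[k]).round(4),height(c,u,v).round(3))
E
```

```text
scene b 52 139.6 150.6 [ 0.4267 -0.2678  0.096 ] [ 0.431 -0.267  0.102]
scene c 45 183.4 162.2 [ 0.4439 -0.1703  0.045 ] [ 0.445 -0.17   0.046]
scene a 47 231.3 160.9 [ 0.4743 -0.0521  0.062 ] [ 0.474 -0.052  0.062]
scene d 42 315.6 133.4 [0.4417 0.1707 0.079 ] [0.444 0.17  0.083]
scene pads 407 342.5 213.2 [0.6425 0.194  0.011 ] [0.643 0.194 0.012]
scene pads 414 308.5 217.6 [0.6388 0.1093 0.011 ] [0.638 0.11  0.009]
scene pads 420 274.1 222.0 [0.6349 0.0244 0.011 ] [0.634 0.025 0.01 ]
scene pads 429 239.3 226.5 [ 0.6314 -0.0603  0.011 ] [ 0.632 -0.06   0.012]
side b 68 319.9 104.9 [ 0.4247 -0.3024  0.096 ] [ 0.413 -0.513  0.01 ]
side b 21 319.8 110.1 [ 0.4254 -0.2699  0.096 ] [ 0.425 -0.269  0.096]
side c 31 309.9 147.5 [ 0.4423 -0.1717  0.045 ] [ 0.442 -0.171  0.046]
side a 44 294.7 167.0 [ 0.4729 -0.0527  0.062 ] [ 0.473 -0.05   0.064]
side d 118 310.2 236.6 [0.4404 0.1702 0.079 ] [0.441 0.173 0.081]
side pads 340 221.0 179.6 [ 0.6278 -0.0569  0.011 ] [ 0.627 -0.054  0.013]
side pads 454 210.1 203.0 [0.6319 0.028  0.011 ] [0.631 0.03  0.013]
side pads 610 197.2 231.0 [0.6357 0.1127 0.011 ] [0.635 0.114 0.012]
side pads 857 181.4 265.5 [0.6394 0.1976 0.011 ] [0.639 0.199 0.012]
```

```bash
python3 -m crank '[[[9.18,0,0,0,-0.124],[9.18,0,0,0,-0.124],[9.18,0,0,0,-0.124],[9.18,0,0,0,-0.124],[9.18,0,0,0,-0.124]]]' 30 && python3 -m crank '[[[9.18,0,0,0,-0.124],[9.18,0,0,0,-0.124],[9.18,0,0,0,-0.124],[9.18,0,0,0,-0.124],[9.18,0,0,0,-0.124]]]'
```

```text
t: 0.52
position: [0.1813, -0.596, 0.2236]
tcp_rot: [[0.604, 0.797, -0.003], [0.797, -0.604, 0.006], [0.003, -0.005, -1.0]]
wrist_force: [0.7, 0.6, -0.8]
grip_width: 0.0914
t: 0.93
position: [0.1805, -0.5945, 0.2211]
tcp_rot: [[0.024, 1.0, -0.004], [1.0, -0.024, 0.01], [0.01, -0.005, -1.0]]
wrist_force: [0.1, -0.6, 0.6]
grip_width: 0.0916
```

```bash
python3 -m crank '[[[9.18,3.2,2.4,0,0],[9.18,3.2,2.4,0,0],[9.18,3.2,2.4,0,0],[9.18,3.2,2.4,0,0],[9.18,3.2,2.4,0,0]]]' && python3 -m crank '[[[9.18,3.2,2.4,0,0],[9.18,3.2,2.4,0,0],[9.18,3.2,2.4,0,0],[9.18,3.2,2.4,0,0],[9.18,0,0,0,0]]]'
```

```text
t: 1.35
position: [0.2968, -0.4391, 0.218]
tcp_rot: [[0.031, 0.999, -0.01], [0.999, -0.031, 0.011], [0.01, -0.011, -1.0]]
wrist_force: [1.0, -0.2, 0.7]
grip_width: 0.092
t: 1.77
position: [0.404, -0.2994, 0.2179]
tcp_rot: [[0.022, 1.0, -0.009], [1.0, -0.022, 0.014], [0.014, -0.009, -1.0]]
wrist_force: [0.0, 0.6, -1.1]
grip_width: 0.0921
```

```bash
python3 -m crank '[[[9.18,1.5,1.1,0,0],[9.18,1.5,1.1,0,0],[9.18,0,0,0,0]]]' && python3 - <<'E'
from h import *
c=read_camera("wrist");cv2.imwrite("pics/w1.png",c["color"][:,:,::-1]);np.savez("w1.npz",**c)
print(c["fovy"],c["camera_from_world"]);s=get_state();print(s["position"],s["tcp_rot"],s["joints"])
for A,u,v in dark(c,(0,0,512,384)): print(A,round(u,1),round(v,1),castw(c,u,v,.096).round(4))
E
```

```text
t: 2.02
position: [0.4282, -0.2659, 0.2175]
tcp_rot: [[0.017, 1.0, -0.01], [1.0, -0.017, 0.015], [0.015, -0.01, -1.0]]
wrist_force: [-0.2, 0.6, -0.6]
grip_width: 0.0917
65.70646984690485 [[ 0.99980435 -0.01719593 -0.00977515 -0.43012116]
 [-0.01350173 -0.95445155  0.29806029 -0.28156931]
 [-0.01445533 -0.29786999 -0.95449699  0.31045791]
 [ 0.          0.          0.          1.        ]]
[ 0.42719432 -0.26736334  0.21737764] [[ 0.01763721  0.99978468 -0.01093235]
 [ 0.99974315 -0.01747872  0.01442673]
 [ 0.01423254 -0.01118399 -0.99983616]] [ 46.01907881  16.94415226 -24.72498916 105.07712799   7.43771019
  60.56035648  17.46332602]
2558 17.7 37.8 [ 0.139  -0.0791  0.096 ]
36288 268.0 318.9 [ 0.4334 -0.4423  0.096 ]
562 173.3 255.7 [ 0.3277 -0.3502  0.096 ]
9 336.0 253.9 [ 0.509  -0.3493  0.096 ]
190 350.7 261.7 [ 0.5276 -0.3608  0.096 ]
36 391.6 266.7 [ 0.5811 -0.3722  0.096 ]
9 136.6 266.1 [ 0.2781 -0.3671  0.096 ]
9 400.0 282.9 [ 0.5984 -0.3981  0.096 ]
1008 191.2 302.4 [ 0.3399 -0.4173  0.096 ]
41 354.8 293.6 [ 0.5391 -0.4078  0.096 ]
61 3.1 379.2 [-0.2722 -0.801   0.096 ]
11 11.8 382.1 [-0.2276 -0.7924  0.096 ]
```

View pics/w1.png

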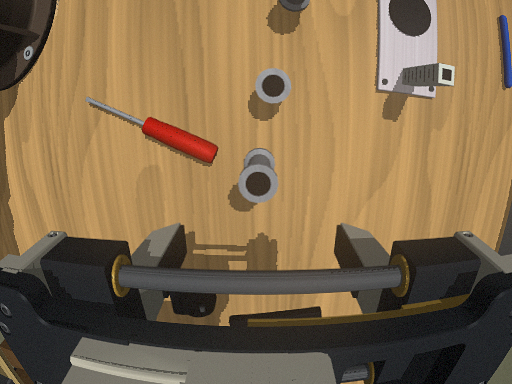

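The wrist view shows spool b's bore at about (258,183) and spool c's at about (272,86). The fingertips are at the lower edge, around (170,240) and (350,240), and centred in x.

```bash
python3 - <<'E'
from h import *
c=dict(np.load("w1.npz"))
for b,z in(((240,165,278,200),.096),((255,68,292,104),.045)):
  for A,u,v in dark(c,b,75): print(A,round(u,1),round(v,1),castw(c,u,v,z).round(4))
E
```

```text
447 257.8 183.3 [ 0.4243 -0.267   0.096 ]
360 272.9 85.3 [ 0.4418 -0.1705  0.045 ]
```

```bash
python3 -m crank '[[[9.18,-0.05,0,3,0],[9.18,-0.05,0,3,0],[9.18,-0.05,0,3,0],[9.18,-0.05,0,3,0],[9.18,0,0,2,0]]]' && python3 -m crank '[[[9.18,0,0,0,0]]]'
```

```text
t: 2.48
position: [0.4265, -0.2749, 0.0771]
tcp_rot: [[0.022, 1.0, -0.003], [1.0, -0.022, 0.006], [0.006, -0.003, -1.0]]
wrist_force: [-0.7, -0.9, -0.2]
grip_width: 0.0922
t: 2.57
position: [0.4232, -0.275, 0.0735]
tcp_rot: [[0.023, 1.0, -0.009], [1.0, -0.023, 0.009], [0.009, -0.009, -1.0]]
wrist_force: [-0.7, 0.3, 0.5]
grip_width: 0.0922
```

```bash
python3 -m crank '[[[9.18,0.6,0.2,0,0],[9.18,0,0,0,0]]]'
```

```text
t: 2.73
position: [0.4236, -0.2702, 0.0733]
tcp_rot: [[0.026, 1.0, -0.012], [1.0, -0.026, 0.01], [0.009, -0.012, -1.0]]
wrist_force: [0.6, 0.4, 0.4]
grip_width: 0.0916
```

```bash
python3 -m crank '[[[7,0.15,0.15,0,0],[6,0,0,0,0],[5,0,0,0,0],[4.4,0,0,0,0],[3.4,0,0,0,0]]]' 30; python3 -m crank '[[[3,0,0,0,0],[3,0,0,0,0],[3,0,0,0,0],[3,0,0,0,0]]]' 30
```

```text
t: 3.15
position: [0.4282, -0.2706, 0.0785]
tcp_rot: [[0.026, 1.0, -0.005], [1.0, -0.026, 0.005], [0.005, -0.005, -1.0]]
wrist_force: [0.3, 1.0, 0.8]
grip_width: 0.0635
t: 3.48
position: [0.4284, -0.271, 0.0794]
tcp_rot: [[0.026, 1.0, -0.004], [1.0, -0.026, 0.004], [0.004, -0.004, -1.0]]
wrist_force: [-1.4, -1.2, 0.8]
grip_width: 0.0384
```

```bash
python3 -m crank '[[[3,0,0,0,0],[3,0,0,0,0]]]'; python3 - <<'E'
from h import *
c=read_camera("side");cv2.imwrite("pics/s2.png",cv2.resize(c["color"][60:188,240:410,::-1],None,fx=4,fy=4,interpolation=2))
E
```

```text
t: 3.65
position: [0.4283, -0.2711, 0.0794]
tcp_rot: [[0.026, 1.0, -0.004], [1.0, -0.026, 0.004], [0.004, -0.004, -1.0]]
wrist_force: [0.4, 0.2, 1.0]
grip_width: 0.0383
```

View pics/s2.png

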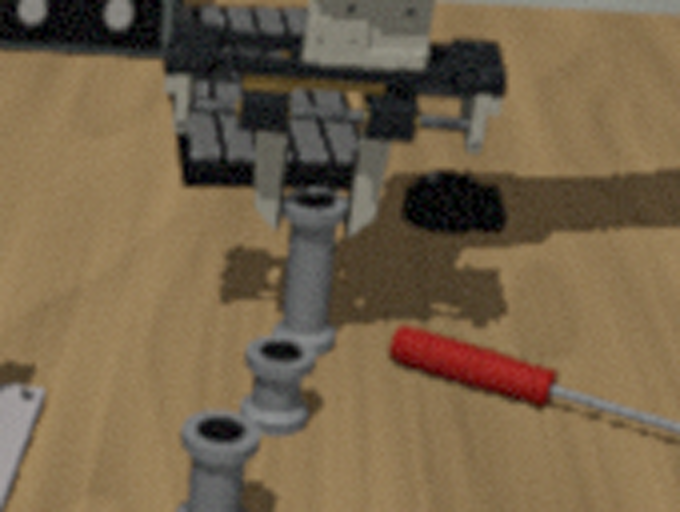

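Spool b is still upright with its flange between the fingers, but it is held only at the finger ends because the arm rose 6 mm. I'll open a little, lower and grip again.

```bash
python3 -m crank '[[[5.2,0,0,0,0],[5.2,0,0,0,0],[5.2,0,-0.1,0.4,0],[5.2,0,0,0.2,0],[5.2,0,0,0,0]]]'; python3 -m crank '[[[5.2,0,0,0,0],[5.2,0,0,0,0]]]'
```

```text
t: 4.12
position: [0.4271, -0.2709, 0.0726]
tcp_rot: [[0.026, 1.0, -0.004], [1.0, -0.026, 0.004], [0.004, -0.004, -1.0]]
wrist_force: [-0.8, 0.1, 0.4]
grip_width: 0.0518
t: 4.28
position: [0.427, -0.2708, 0.0722]
tcp_rot: [[0.026, 1.0, -0.004], [1.0, -0.026, 0.004], [0.004, -0.004, -1.0]]
wrist_force: [0.2, 0.5, 0.0]
grip_width: 0.052
```

Steady. Now grip and lift.

```bash
python3 -m crank '[[[3,0,0,0,0],[3,0,0,0,0],[3,0,0,0,0],[3,0,0,0,0]]]' 35; python3 -m crank '[[[3,0,0,-1,0],[3,0,0,-2,0],[3,0,0,-3,0],[3,0,0,-3,0],[3,0,0,-3,0]]]'
```

```text
t: 4.62
position: [0.4268, -0.2707, 0.0722]
tcp_rot: [[0.026, 1.0, -0.005], [1.0, -0.026, 0.004], [0.004, -0.005, -1.0]]
wrist_force: [-0.0, 0.0, -0.4]
grip_width: 0.0387
t: 5.03
position: [0.4225, -0.2684, 0.1919]
tcp_rot: [[0.025, 1.0, -0.018], [1.0, -0.024, 0.013], [0.013, -0.018, -1.0]]
wrist_force: [0.1, -0.5, -3.3]
grip_width: 0.0385
```

```bash
python3 -m crank '[[[3,0,0,0,0],[3,0,0,0,0]]]'
```

```text
t: 5.2
position: [0.4255, -0.2694, 0.1991]
tcp_rot: [[0.024, 1.0, -0.009], [1.0, -0.024, 0.008], [0.008, -0.009, -1.0]]
wrist_force: [-0.8, 0.5, -3.4]
grip_width: 0.0382
```

```bash
python3 -m crank '[[[3,1.5,0.65,0,0],[3,2.5,1.1,0,0],[3,3.4,1.45,0,0],[3,3.4,1.45,0,0],[3,3.4,1.45,0,0]]]'; python3 -m crank '[[[3,3.4,1.45,0,0],[3,3.4,1.45,0,0],[3,3.4,1.45,0,0],[3,3.4,1.45,0,0],[3,3.4,1.45,0,0]]]';  python3 -m crank '[[[3,3.4,1.45,0,0],[3,3.4,1.45,0,0],[3,2,1,0,0],[3,1,0.5,0,0],[3,0,0,0,0]]]'
```

```text
t: 5.62
position: [0.4867, -0.1349, 0.1971]
tcp_rot: [[0.043, 0.999, -0.014], [0.999, -0.043, 0.004], [0.003, -0.014, -1.0]]
wrist_force: [0.8, -0.0, -2.9]
grip_width: 0.0386
t: 6.03
position: [0.5652, 0.0395, 0.1917]
tcp_rot: [[0.045, 0.999, -0.022], [0.999, -0.045, 0.003], [0.002, -0.022, -1.0]]
wrist_force: [1.4, -0.1, -2.0]
grip_width: 0.0382
t: 6.45
position: [0.6126, 0.1506, 0.1848]
tcp_rot: [[0.034, 0.999, -0.031], [0.999, -0.034, 0.007], [0.006, -0.031, -1.0]]
wrist_force: [-0.9, -0.3, -1.7]
grip_width: 0.0387
```

```bash
python3 -m crank '[[[3,1.7,1.0,0,0],[3,1.7,1.0,0,0],[3,1,0.5,0,0],[3,0,0,0,0],[3,0,0,0,0]]]'; python3 -m crank '[[[3,0,0,0,0],[3,0,0,0,0]]]'; python3 - <<'E'
from h import *
print(get_state()["joints"].round(1))
c=read_camera("wrist");cv2.imwrite("pics/w3.png",c["color"][:,:,::-1]);np.savez("w3.npz",**c)
E
```

```text
t: 6.87
position: [0.6371, 0.1876, 0.1798]
tcp_rot: [[0.037, 0.999, -0.039], [0.999, -0.037, -0.0], [-0.002, -0.039, -0.999]]
wrist_force: [-0.3, -1.7, -2.5]
grip_width: 0.0385
t: 7.03
position: [0.6363, 0.1845, 0.1793]
tcp_rot: [[0.039, 0.998, -0.04], [0.999, -0.039, -0.002], [-0.004, -0.04, -0.999]]
wrist_force: [-0.3, -0.3, -3.0]
grip_width: 0.0384
[ -3.1  34.9 -28.3  83.6  16.1  67.8 -35.9]
```

View pics/w3.png

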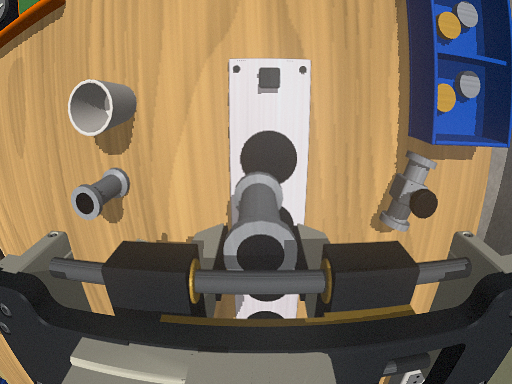

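```bash
python3 -m crank '[[[3,0.4,0.3,1,0],[3,0.4,0.3,2,0],[3,0.4,0.3,2,0],[3,0.2,0.1,1.5,0],[3,0,0,0.8,0]]]'; python3 -m crank '[[[3,0,0,0,0],[3,0,0,0,0]]]'
```

```text
t: 7.5
position: [0.6469, 0.1955, 0.1051]
tcp_rot: [[0.044, 0.998, -0.033], [0.999, -0.044, -0.002], [-0.003, -0.033, -0.999]]
wrist_force: [-0.1, -0.6, -3.2]
grip_width: 0.0385
t: 7.67
position: [0.6454, 0.1943, 0.1021]
tcp_rot: [[0.045, 0.998, -0.037], [0.999, -0.045, -0.003], [-0.005, -0.037, -0.999]]
wrist_force: [0.1, 0.6, -1.7]
grip_width: 0.0383
```

```bash
python3 -m crank '[[[3,0.1,-0.1,0.7,0],[3,0,-0.1,0.5,0],[3,0,0,0,0],[3,0,0,0,0]]]'
```

```text
t: 8.0
position: [0.6439, 0.1953, 0.0914]
tcp_rot: [[0.045, 0.998, -0.034], [0.999, -0.046, -0.003], [-0.004, -0.034, -0.999]]
wrist_force: [-0.3, 0.6, -2.4]
grip_width: 0.0384
```

```bash
python3 -m crank '[[[3,0,0,0.3,0],[3,0,0,0.2,0],[3,0,0,0,0]]]'; python3 -m crank '[[[3,0,0,0.15,0],[3,0,0,0,0]]]'
```

```text
t: 8.25
position: [0.6444, 0.1955, 0.0872]
tcp_rot: [[0.046, 0.998, -0.032], [0.999, -0.046, -0.002], [-0.004, -0.032, -0.999]]
wrist_force: [-0.0, 0.7, -1.2]
grip_width: 0.0385
t: 8.42
position: [0.6445, 0.1955, 0.0858]
tcp_rot: [[0.046, 0.998, -0.031], [0.999, -0.046, -0.002], [-0.003, -0.031, -1.0]]
wrist_force: [-0.0, 0.2, -2.6]
grip_width: 0.0383
```

```bash
python3 -m crank '[[[3,0,0,0.15,0],[3,0,0,0,0]]]';python3 -m crank '[[[3,0,0,0.1,0],[3,0,0,0,0]]]'
```

```text
t: 8.58
position: [0.6446, 0.1955, 0.0843]
tcp_rot: [[0.046, 0.998, -0.031], [0.999, -0.046, -0.002], [-0.003, -0.031, -1.0]]
wrist_force: [-0.1, -0.6, -2.4]
grip_width: 0.0385
t: 8.75
position: [0.6449, 0.1959, 0.0838]
tcp_rot: [[0.046, 0.998, -0.03], [0.999, -0.046, -0.001], [-0.003, -0.03, -1.0]]
wrist_force: [-0.1, -0.3, -1.7]
grip_width: 0.0383
```

```bash
python3 -m crank '[[[3,0,0,0.1,0],[4.1,0,0,0,0],[4.4,0,0,0,0],[5,0,0,0,0],[6,0,0,0,0]]]';python3 -m crank '[[[8,0,0,0,0],[8,0,0,0,0]]]'; python3 - <<'E'
from h import *
c=read_camera("side");cv2.imwrite("pics/s4.png",cv2.resize(c["color"][60:360,80:380,::-1],(600,600),interpolation=2))
E
```

```text
t: 9.17
position: [0.6454, 0.1966, 0.0842]
tcp_rot: [[0.045, 0.999, -0.029], [0.999, -0.045, -0.0], [-0.002, -0.029, -1.0]]
wrist_force: [0.5, -0.1, 0.4]
grip_width: 0.0524
t: 9.33
position: [0.6456, 0.1966, 0.0842]
tcp_rot: [[0.046, 0.999, -0.028], [0.999, -0.046, -0.0], [-0.002, -0.028, -1.0]]
wrist_force: [-0.2, 0.8, 0.4]
grip_width: 0.0654
```

View pics/s4.png

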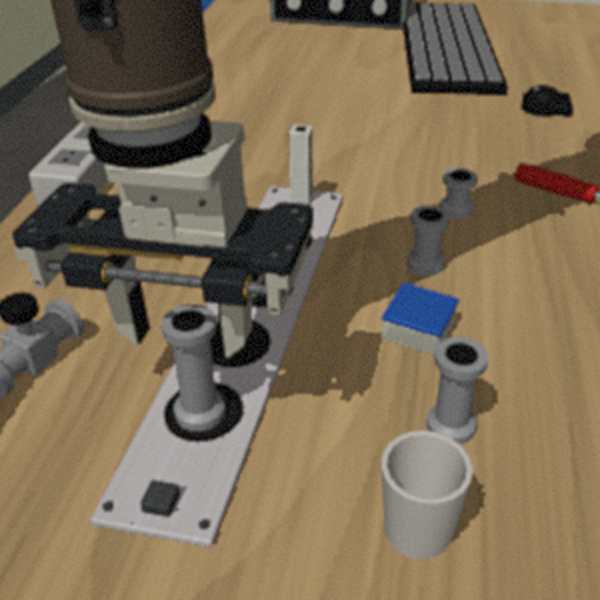

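Spool b stands on the end pad. I'll raise the gripper and go to spool d.

```bash
python3 -m crank '[[[9.18,0,0,-1,0],[9.18,0,0,-3,0],[9.18,0,0,-3.5,0],[9.18,0,0,-3,0],[9.18,0,0,-1,0]]]'; python3 -m crank '[[[9.18,-0.6,-3.4,0,0],[9.18,-0.6,-3.4,0,0],[9.18,-0.6,-3.4,0,0],[9.18,-0.6,-3.4,0,0],[9.18,-0.6,-3.4,0,0]]]';python3 -m crank '[[[9.18,-0.5,-2.5,0,0],[9.18,0,0,0,0],[9.18,0,0,0,0]]]'
```

```text
t: 9.8
position: [0.6466, 0.1956, 0.2016]
tcp_rot: [[0.045, 0.998, -0.036], [0.999, -0.045, -0.003], [-0.004, -0.036, -0.999]]
wrist_force: [1.5, -0.6, 0.4]
grip_width: 0.0916
t: 10.22
position: [0.4779, 0.1743, 0.2119]
tcp_rot: [[0.05, 0.998, -0.024], [0.999, -0.05, 0.003], [0.002, -0.024, -1.0]]
wrist_force: [-0.4, -0.5, 2.1]
grip_width: 0.0916
t: 10.47
position: [0.4446, 0.1695, 0.214]
tcp_rot: [[0.046, 0.999, -0.024], [0.999, -0.046, -0.0], [-0.002, -0.024, -1.0]]
wrist_force: [0.3, -0.2, 0.3]
grip_width: 0.0918
```

```bash
python3 -m crank '[[[9.18,0,0,2,0],[9.18,0,0,3,0],[9.18,0,0,3,0],[9.18,0,0,2,0],[9.18,0,0,0,0]]]'; python3 -m crank '[[[9.18,0,0,0,0]]]'
```

```text
t: 10.88
position: [0.4494, 0.1716, 0.1143]
tcp_rot: [[0.048, 0.999, -0.013], [0.999, -0.048, 0.004], [0.003, -0.013, -1.0]]
wrist_force: [-0.4, -0.9, 0.1]
grip_width: 0.0918
t: 10.97
position: [0.4499, 0.1719, 0.114]
tcp_rot: [[0.048, 0.999, -0.014], [0.999, -0.048, 0.004], [0.003, -0.015, -1.0]]
wrist_force: [-0.0, 0.6, -0.0]
grip_width: 0.0916
```

Need x −0.009, z −0.058.

```bash
python3 -m crank '[[[9.18,-0.1,-0.8,0.5,0],[9.18,0,0,2,0],[9.18,0,0,2,0],[9.18,0,0,1,0],[9.18,0,0,0,0]]]'; python3 -m crank '[[[9.18,0,0,0,0],[9.18,0,0,0,0]]]'
```

```text
t: 11.38
position: [0.4452, 0.1739, 0.0624]
tcp_rot: [[0.05, 0.999, -0.006], [0.999, -0.05, 0.008], [0.007, -0.006, -1.0]]
wrist_force: [0.1, -0.7, -0.4]
grip_width: 0.0916
t: 11.55
position: [0.4458, 0.1745, 0.0639]
tcp_rot: [[0.05, 0.999, -0.004], [0.999, -0.05, 0.008], [0.008, -0.005, -1.0]]
wrist_force: [0.0, 0.5, 0.3]
grip_width: 0.0917
```

```bash
python3 -m crank '[[[9.18,-0.35,-0.45,0.7,0],[9.18,0,0,0,0],[9.18,0,0,0,0]]]'; python3 -m crank '[[[7,0,0,0.1,0],[5.6,0,0,0,0],[5.2,0,0,0,0],[5.2,0,0,0,0],[5.2,0,0,0,0]]]'
```

```text
t: 11.8
position: [0.4422, 0.1716, 0.0586]
tcp_rot: [[0.05, 0.999, -0.0], [0.999, -0.05, 0.009], [0.009, -0.001, -1.0]]
wrist_force: [-0.2, -0.5, 0.1]
grip_width: 0.0917
t: 12.22
position: [0.4426, 0.1716, 0.0584]
tcp_rot: [[0.051, 0.999, 0.001], [0.999, -0.051, 0.01], [0.01, 0.0, -1.0]]
wrist_force: [-0.6, -0.5, -0.4]
grip_width: 0.063
```

```bash
python3 -m crank '[[[5,0,-0.1,0.2,0],[4.6,0,0,0,0],[3,0,0,0,0],[3,0,0,0,0],[3,0,0,0,0]]]'; python3 -m crank '[[[3,0,0,0,0],[3,0,0,0,0]]]'
```

```text
t: 12.63
position: [0.4413, 0.1718, 0.0561]
tcp_rot: [[0.05, 0.999, 0.0], [0.999, -0.05, 0.01], [0.01, -0.0, -1.0]]
wrist_force: [-0.0, 0.9, 1.0]
grip_width: 0.0384
t: 12.8
position: [0.4414, 0.1718, 0.0561]
tcp_rot: [[0.05, 0.999, 0.001], [0.999, -0.05, 0.01], [0.01, 0.0, -1.0]]
wrist_force: [0.0, -0.3, -0.8]
grip_width: 0.0384
```

```bash
python3 -m crank '[[[3,0,0,-1,0],[3,0,0,-2.5,0],[3,0,0,-3,0],[3,0,0,-3,0],[3,0,0,-2,0]]]'; python3 -m crank '[[[3,-0.6,1.5,0,0],[3,-1,3,0,0],[3,-1,3.4,0,0],[3,-1,3.4,0,0],[3,-0.9,3.4,0,0]]]'; python3 -m crank '[[[3,-0.6,3,0,0],[3,-0.5,2,0,0],[3,0,0,0,0],[3,0,0,0,0],[3,0,0,0,0]]]'
```

```text
t: 13.22
position: [0.4366, 0.169, 0.1724]
tcp_rot: [[0.048, 0.999, -0.013], [0.999, -0.048, 0.006], [0.005, -0.013, -1.0]]
wrist_force: [0.6, -0.1, -2.4]
grip_width: 0.0384
t: 13.63
position: [0.5809, 0.1207, 0.1817]
tcp_rot: [[0.036, 0.999, -0.006], [0.999, -0.036, 0.008], [0.008, -0.006, -1.0]]
wrist_force: [0.9, 0.6, -2.3]
grip_width: 0.0384
t: 14.05
position: [0.6377, 0.1008, 0.1818]
tcp_rot: [[0.045, 0.999, -0.006], [0.999, -0.045, 0.008], [0.008, -0.006, -1.0]]
wrist_force: [-0.1, 0.2, -2.9]
grip_width: 0.0382
```

```bash
python3 -m crank '[[[3,0.5,0,1,0],[3,0.4,0,2.5,0],[3,0,0,2.5,0],[3,0,0,2,0],[3,0,0,1,0]]]'; python3 -m crank '[[[3,0,0,0,0],[3,0,0,0,0],[3,0,0,0,0]]]'
```

```text
t: 14.47
position: [0.6344, 0.1161, 0.092]
tcp_rot: [[0.039, 0.999, -0.001], [0.999, -0.039, 0.011], [0.011, -0.002, -1.0]]
wrist_force: [0.5, -0.1, -2.7]
grip_width: 0.0384
t: 14.72
position: [0.6306, 0.1179, 0.09]
tcp_rot: [[0.036, 0.999, -0.007], [0.999, -0.036, 0.011], [0.011, -0.008, -1.0]]
wrist_force: [-0.0, 0.1, -2.4]
grip_width: 0.0383
```

```bash
python3 -m crank '[[[3,-0.4,0.4,0.5,0],[3,-0.3,0.3,0.7,0],[3,0,0,0,0],[3,0,0,0,0]]]'
```

```text
t: 15.05
position: [0.6402, 0.1106, 0.0805]
tcp_rot: [[0.036, 0.999, -0.001], [0.999, -0.036, 0.012], [0.012, -0.002, -1.0]]
wrist_force: [-0.3, 0.7, -2.0]
grip_width: 0.0385
```

```bash
python3 -m crank '[[[3,0,-0.2,0.5,0],[3,0,0,0.4,0],[3,0,0,0,0],[3,0,0,0,0]]]';python3 -m crank '[[[3,0,0,0.15,0],[3,0,0,0,0]]]'
```

```text
t: 15.38
position: [0.6386, 0.1103, 0.071]
tcp_rot: [[0.037, 0.999, -0.0], [0.999, -0.037, 0.012], [0.012, -0.001, -1.0]]
wrist_force: [-0.8, 0.0, -2.2]
grip_width: 0.0382
t: 15.55
position: [0.6384, 0.1105, 0.0694]
tcp_rot: [[0.037, 0.999, -0.0], [0.999, -0.037, 0.012], [0.012, -0.001, -1.0]]
wrist_force: [0.3, 0.3, -1.9]
grip_width: 0.0388
```

```bash
python3 -m crank '[[[3,0,0,0.15,0],[3,0,0,0,0]]]';python3 -m crank '[[[3,0,0,0.1,0],[3,0,0,0,0]]]'
```

```text
t: 15.72
position: [0.6384, 0.1107, 0.0678]
tcp_rot: [[0.037, 0.999, -0.0], [0.999, -0.037, 0.012], [0.012, -0.001, -1.0]]
wrist_force: [-0.5, 0.2, -3.0]
grip_width: 0.0383
t: 15.88
position: [0.6387, 0.1111, 0.0673]
tcp_rot: [[0.037, 0.999, 0.0], [0.999, -0.037, 0.013], [0.013, 0.0, -1.0]]
wrist_force: [-0.3, -0.5, -3.0]
grip_width: 0.0387
```

```bash
python3 -m crank '[[[3,0,0,0.1,0],[4.1,0,0,0,0],[4.4,0,0,0,0],[5,0,0,0,0],[6,0,0,0,0]]]';python3 -m crank '[[[8,0,0,0,0],[8,0,0,0,0],[9.18,0,0,-0.5,0],[9.18,0,0,-2.5,0],[9.18,0,0,-3,0]]]'; python3 -m crank '[[[9.18,0,0,-3,0],[9.18,0,0,-3,0],[9.18,-1.5,-1.5,0,0],[9.18,-2.7,-2.7,0,0],[9.18,-2.7,-2.7,0,0]]]'; python3 -m crank '[[[9.18,-2.7,-2.7,0,0],[9.18,-2.7,-2.5,0,0],[9.18,-2.5,-2,0,0],[9.18,0,0,0,0],[9.18,0,0,0,0]]]'
```

```text
t: 16.3
position: [0.6396, 0.1119, 0.0679]
tcp_rot: [[0.036, 0.999, 0.003], [0.999, -0.036, 0.013], [0.013, 0.002, -1.0]]
wrist_force: [-0.3, -0.5, 0.5]
grip_width: 0.0526
t: 16.72
position: [0.6359, 0.1096, 0.1234]
tcp_rot: [[0.036, 0.999, -0.008], [0.999, -0.036, 0.011], [0.011, -0.008, -1.0]]
wrist_force: [-0.8, 0.2, -0.7]
grip_width: 0.0854
t: 17.13
position: [0.57, 0.0495, 0.1939]
tcp_rot: [[0.028, 1.0, 0.006], [0.999, -0.028, 0.019], [0.019, 0.005, -1.0]]
wrist_force: [-0.2, -0.9, -0.1]
grip_width: 0.0917
t: 17.55
position: [0.4871, -0.0361, 0.194]
tcp_rot: [[0.034, 0.999, 0.007], [0.999, -0.034, 0.014], [0.014, 0.006, -1.0]]
wrist_force: [-0.1, 1.5, -0.4]
grip_width: 0.092
```

```bash
python3 - <<'E'
from h import *
c=read_camera("side");cv2.imwrite("pics/s5.png",cv2.resize(c["color"][60:360,80:380,::-1],(600,600),interpolation=2))
E
```

```text
(no output)
```

View pics/s5.png

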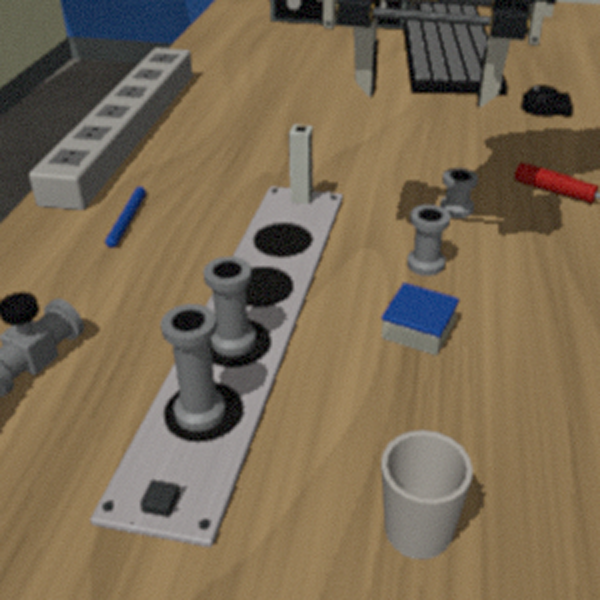

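Spools b and d stand on the third and fourth pads. Next is spool a.

```bash
python3 -m crank '[[[9.18,-0.8,-0.7,2,0],[9.18,-0.8,-0.6,3,0],[9.18,0,0,2.5,0],[9.18,0,0,1,0],[9.18,0,0,0,0]]]'; python3 -m crank '[[[9.18,0,0,0,0],[9.18,0,0,0,0]]]'
```

```text
t: 18.02
position: [0.4805, -0.0467, 0.1086]
tcp_rot: [[0.029, 0.999, 0.016], [0.999, -0.029, 0.016], [0.016, 0.015, -1.0]]
wrist_force: [-0.5, 0.3, 0.4]
grip_width: 0.092
t: 18.18
position: [0.4818, -0.0446, 0.1087]
tcp_rot: [[0.026, 1.0, 0.015], [1.0, -0.026, 0.017], [0.017, 0.015, -1.0]]
wrist_force: [-0.1, -0.3, 0.4]
grip_width: 0.0919
```

```bash
python3 -m crank '[[[9.18,-0.5,-0.5,1,0],[9.18,-0.4,-0.5,2,0],[9.18,0,0,2,0],[9.18,0,0,1,0],[9.18,0,0,0,0]]]'; python3 -m crank '[[[9.18,0,0,0,0],[9.18,0,0,0,0]]]'
```

```text
t: 18.6
position: [0.48, -0.0501, 0.0525]
tcp_rot: [[0.023, 0.999, 0.028], [1.0, -0.024, 0.017], [0.018, 0.027, -0.999]]
wrist_force: [-0.1, -1.0, 0.3]
grip_width: 0.0922
t: 18.77
position: [0.4813, -0.0493, 0.0538]
tcp_rot: [[0.022, 0.999, 0.029], [1.0, -0.023, 0.017], [0.018, 0.029, -0.999]]
wrist_force: [-0.3, -0.4, 0.8]
grip_width: 0.0915
```

```bash
python3 -m crank '[[[9.18,-0.3,-0.8,1,0],[9.18,-0.1,-0.2,0.5,0],[9.18,0,0,0,0],[8,0,0,0,0],[7,0,0,0,0]]]'; python3 -m crank '[[[6,0,0,0,0],[5.4,0,0,0,0],[5.4,0,0,0,0]]]'
```

```text
t: 19.18
position: [0.4757, -0.0524, 0.0425]
tcp_rot: [[0.022, 0.999, 0.037], [1.0, -0.022, 0.017], [0.018, 0.036, -0.999]]
wrist_force: [0.8, -0.5, -0.5]
grip_width: 0.0828
t: 19.43
position: [0.4771, -0.0522, 0.0437]
tcp_rot: [[0.021, 0.999, 0.039], [1.0, -0.022, 0.017], [0.018, 0.039, -0.999]]
wrist_force: [-0.6, -0.1, 0.7]
grip_width: 0.0631
```

```bash
python3 -m crank '[[[5.4,0,-0.35,0.5,0],[5,0,0,0,0],[3,0,0,0,0],[3,0,0,0,0],[3,0,0,0,0]]]'; python3 -m crank '[[[3,0,0,0,0],[3,0,0,0,0]]]'
```

```text
t: 19.85
position: [0.4735, -0.0519, 0.0381]
tcp_rot: [[0.021, 0.999, 0.039], [1.0, -0.022, 0.017], [0.018, 0.039, -0.999]]
wrist_force: [-0.1, 0.4, 2.0]
grip_width: 0.0384
t: 20.02
position: [0.4736, -0.0519, 0.0382]
tcp_rot: [[0.021, 0.999, 0.039], [1.0, -0.022, 0.017], [0.018, 0.039, -0.999]]
wrist_force: [-0.1, 0.3, 0.6]
grip_width: 0.0381
```

```bash
python3 -m crank '[[[3,0,0,-1,0],[3,0,0,-2.5,0],[3,0,0,-3,0],[3,0,0,-3,0],[3,0,0,-1,0]]]'; python3 -m crank '[[[3,1,2,0,0],[3,1.6,3.1,0,0],[3,1.6,3.1,0,0],[3,1.6,3.1,0,0],[3,1.4,2.8,0,0]]]'; python3 -m crank '[[[3,0.8,1.5,0,0],[3,0,0,0,0],[3,0,0,0,0]]]'
```

```text
t: 20.43
position: [0.4658, -0.0526, 0.1459]
tcp_rot: [[0.019, 0.999, 0.029], [1.0, -0.019, 0.019], [0.02, 0.029, -0.999]]
wrist_force: [1.2, 0.7, -1.6]
grip_width: 0.0383
t: 20.85
position: [0.6074, 0.0125, 0.1591]
tcp_rot: [[0.027, 0.999, 0.03], [1.0, -0.028, 0.013], [0.014, 0.03, -0.999]]
wrist_force: [0.5, -0.2, -1.4]
grip_width: 0.0381
t: 21.1
position: [0.6278, 0.0256, 0.1614]
tcp_rot: [[0.023, 0.999, 0.033], [1.0, -0.024, 0.018], [0.019, 0.033, -0.999]]
wrist_force: [-0.3, -0.2, -2.1]
grip_width: 0.0383
```

```bash
python3 -m crank '[[[3,0,0.2,1,0],[3,0,0,2.5,0],[3,0,0,2.5,0],[3,0,0,2,0],[3,0,0,0.8,0]]]'; python3 -m crank '[[[3,0,0,0,0],[3,0,0,0,0],[3,0,0,0,0]]]'
```

```text
t: 21.52
position: [0.6309, 0.0242, 0.0727]
tcp_rot: [[0.025, 0.999, 0.036], [1.0, -0.026, 0.017], [0.018, 0.036, -0.999]]
wrist_force: [-0.8, 0.4, -2.6]
grip_width: 0.0385
t: 21.77
position: [0.6276, 0.0219, 0.0708]
tcp_rot: [[0.027, 0.999, 0.03], [1.0, -0.027, 0.015], [0.016, 0.03, -0.999]]
wrist_force: [-1.0, 0.2, -1.3]
grip_width: 0.0386
```

```bash
python3 -m crank '[[[3,0.2,0.3,0.7,0],[3,0.2,0.2,0.7,0],[3,0,0,0,0],[3,0,0,0,0]]]'; python3 -m crank '[[[3,0,0,0.2,0],[3,0,0,0,0]]]'
```

```text
t: 22.1
position: [0.6358, 0.0263, 0.0594]
tcp_rot: [[0.027, 0.999, 0.036], [0.999, -0.028, 0.016], [0.017, 0.036, -0.999]]
wrist_force: [1.0, 0.5, -1.3]
grip_width: 0.0387
t: 22.27
position: [0.6363, 0.0267, 0.0576]
tcp_rot: [[0.027, 0.999, 0.037], [0.999, -0.028, 0.016], [0.017, 0.036, -0.999]]
wrist_force: [-0.7, 0.5, -1.0]
grip_width: 0.0386
```

```bash
python3 -m crank '[[[3,0,-0.25,0.3,0],[3,0,0,0.3,0],[3,0,0,0,0],[3,0,0,0,0]]]'; python3 -m crank '[[[3,0,0,0.1,0],[3,0,0,0,0]]]'
```

```text
t: 22.6
position: [0.6338, 0.027, 0.0511]
tcp_rot: [[0.027, 0.999, 0.037], [1.0, -0.027, 0.016], [0.017, 0.037, -0.999]]
wrist_force: [0.4, 1.1, -1.3]
grip_width: 0.0382
t: 22.77
position: [0.6337, 0.027, 0.05]
tcp_rot: [[0.027, 0.999, 0.037], [1.0, -0.027, 0.016], [0.017, 0.036, -0.999]]
wrist_force: [0.1, -0.2, -1.6]
grip_width: 0.0382
```

```bash
python3 -m crank '[[[3,0,0,0.1,0],[3,0,0,0,0],[3,0,0,0.05,0],[4.1,0,0,0,0],[4.4,0,0,0,0]]]';python3 -m crank '[[[5,0,0,0,0],[6,0,0,0,0],[8,0,0,0,0],[8,0,0,0,0],[9.18,0,0,-0.5,0]]]'; python3 -m crank '[[[9.18,0,0,-2.5,0],[9.18,0,0,-3,0],[9.18,0,0,-3,0],[9.18,0,0,-2,0],[9.18,-1.5,-1.5,0,0]]]'; python3 -m crank '[[[9.18,-2.7,-2.7,0,0],[9.18,-2.7,-2.7,0,0],[9.18,-2.7,-2.7,0,0],[9.18,-2.7,-2.7,0,0],[9.18,-2.7,-2.6,0,0]]]'; python3 -m crank '[[[9.18,-2.5,-2,0,0],[9.18,-1.5,-1,0,0],[9.18,0,0,0,0],[9.18,0,0,0,0]]]'
```

```text
t: 23.18
position: [0.6343, 0.0272, 0.0494]
tcp_rot: [[0.027, 0.999, 0.038], [0.999, -0.027, 0.016], [0.017, 0.038, -0.999]]
wrist_force: [-0.3, -0.4, -0.6]
grip_width: 0.0429
t: 23.6
position: [0.6341, 0.027, 0.0538]
tcp_rot: [[0.027, 0.999, 0.038], [0.999, -0.028, 0.016], [0.017, 0.037, -0.999]]
wrist_force: [-0.3, 0.8, -0.1]
grip_width: 0.0723
t: 24.02
position: [0.6153, 0.0144, 0.1631]
tcp_rot: [[0.022, 0.999, 0.037], [1.0, -0.023, 0.019], [0.02, 0.036, -0.999]]
wrist_force: [0.1, 0.5, -0.1]
grip_width: 0.0915
t: 24.43
position: [0.4786, -0.116, 0.1594]
tcp_rot: [[0.013, 0.999, 0.048], [1.0, -0.014, 0.022], [0.022, 0.047, -0.999]]
wrist_force: [-0.1, -0.3, 0.6]
grip_width: 0.0918
t: 24.77
position: [0.4391, -0.1641, 0.1579]
tcp_rot: [[0.024, 0.999, 0.044], [1.0, -0.024, 0.017], [0.018, 0.044, -0.999]]
wrist_force: [1.2, 0.1, -0.3]
grip_width: 0.0914
```

```bash
python3 - <<'E'
from h import *
c=read_camera("side");cv2.imwrite("pics/s6.png",cv2.resize(c["color"][60:360,80:380,::-1],(600,600),interpolation=2))
E
```

```text
(no output)
```

View pics/s6.png

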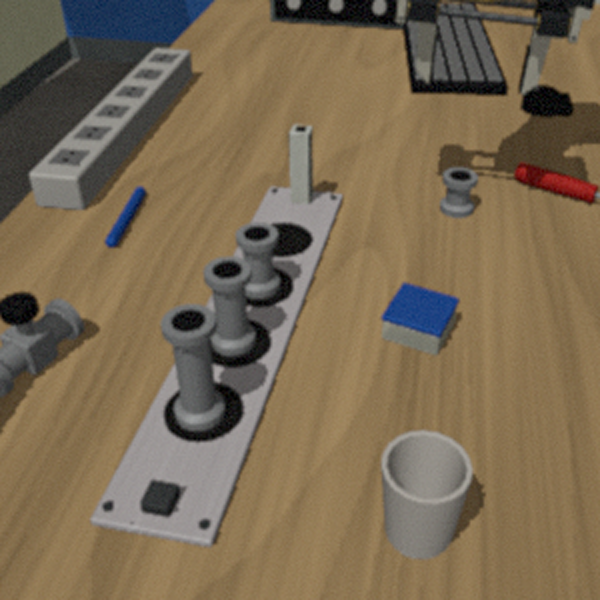

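```bash
python3 -m crank '[[[9.18,-0.4,0,2,0],[9.18,-0.3,0,3,0],[9.18,0,0,2.5,0],[9.18,0,0,0.8,0],[9.18,0,0,0,0]]]'; python3 -m crank '[[[9.18,0,0,0,0],[9.18,0,0,0,0]]]'
```

```text
t: 25.23
position: [0.4506, -0.1655, 0.0753]
tcp_rot: [[0.016, 0.998, 0.054], [1.0, -0.017, 0.016], [0.017, 0.054, -0.998]]
wrist_force: [-0.8, 0.1, -0.4]
grip_width: 0.092
t: 25.4
position: [0.4519, -0.1636, 0.0762]
tcp_rot: [[0.013, 0.998, 0.054], [1.0, -0.014, 0.018], [0.018, 0.054, -0.998]]
wrist_force: [0.0, 0.0, 0.2]
grip_width: 0.0916
```

```bash
python3 -m crank '[[[9.18,-0.4,-0.6,1,0],[9.18,-0.4,-0.6,1.7,0],[9.18,0,0,1.3,0],[9.18,0,0,0.5,0],[9.18,0,0,0,0]]]'; python3 -m crank '[[[9.18,0,0,0,0],[9.18,0,0,0,0]]]'
```

```text
t: 25.82
position: [0.4483, -0.1711, 0.0361]
tcp_rot: [[0.011, 0.998, 0.066], [1.0, -0.012, 0.013], [0.014, 0.065, -0.998]]
wrist_force: [0.1, -0.6, 0.1]
grip_width: 0.0918
t: 25.98
position: [0.4497, -0.1711, 0.0378]
tcp_rot: [[0.01, 0.998, 0.068], [1.0, -0.011, 0.013], [0.013, 0.068, -0.998]]
wrist_force: [-0.0, -0.2, 1.0]
grip_width: 0.0918
```

```bash
python3 -m crank '[[[9.18,0,-0.5,0.8,0],[9.18,0,-0.2,0.6,0],[9.18,0,0,0,0],[8,0,0,0,0],[7,0,0,0,0]]]'; python3 -m crank '[[[6,0,0,0,0],[5.4,0,0,0,0],[5.4,0,0,0,0]]]'
```

```text
t: 26.4
position: [0.4443, -0.1711, 0.0239]
tcp_rot: [[0.01, 0.997, 0.071], [1.0, -0.011, 0.011], [0.012, 0.071, -0.997]]
wrist_force: [0.0, -0.3, -0.1]
grip_width: 0.0829
t: 26.65
position: [0.4445, -0.1711, 0.0241]
tcp_rot: [[0.01, 0.997, 0.071], [1.0, -0.011, 0.011], [0.012, 0.071, -0.997]]
wrist_force: [0.5, -0.4, -0.6]
grip_width: 0.0632
```

```bash
python3 -m crank '[[[5.4,0,0,0.15,0],[5,0,0,0,0],[3,0,0,0,0],[3,0,0,0,0],[3,0,0,0,0]]]'; python3 -m crank '[[[3,0,0,0,0],[3,0,0,0,0],[3,0,0,-1,0],[3,0,0,-2.5,0],[3,0,0,-3,0]]]'; python3 -m crank '[[[3,0,0,-2,0],[3,0,0,-1,0],[3,0,0,0,0],[3,0,0,0,0]]]'; python3 - <<'E'
from h import *
c=read_camera("side");cv2.imwrite("pics/s7.png",cv2.resize(c["color"][60:360,80:380,::-1],(600,600),interpolation=2))
E
```

```text
t: 27.07
position: [0.4448, -0.1711, 0.0226]
tcp_rot: [[0.01, 0.997, 0.071], [1.0, -0.011, 0.011], [0.012, 0.071, -0.997]]
wrist_force: [0.1, -0.1, 0.4]
grip_width: 0.0386
t: 27.48
position: [0.4364, -0.1702, 0.0853]
tcp_rot: [[0.009, 0.998, 0.061], [1.0, -0.01, 0.016], [0.017, 0.061, -0.998]]
wrist_force: [0.7, -1.2, -1.2]
grip_width: 0.0384
t: 27.82
position: [0.4357, -0.1709, 0.1236]
tcp_rot: [[0.008, 0.998, 0.067], [1.0, -0.009, 0.013], [0.014, 0.067, -0.998]]
wrist_force: [0.5, -1.0, -1.8]
grip_width: 0.0389
```

View pics/s7.png

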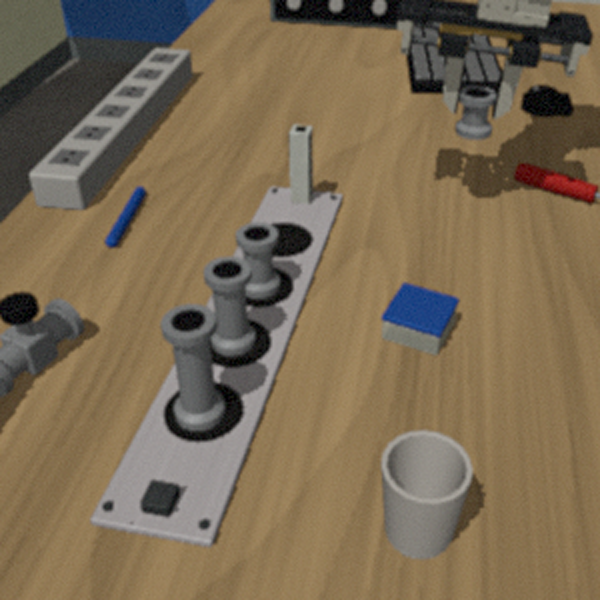

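Spool c is held upright above the table. I'll carry it to the pad by the post.

```bash
python3 -m crank '[[[3,1.2,1.8,0,0],[3,1.9,3.2,0,0],[3,1.9,3.2,0,0],[3,1.9,3.2,0,0],[3,1.8,3.2,0,0]]]'; python3 -m crank '[[[3,1.5,2.6,0,0],[3,0.8,1.3,0,0],[3,0,0,0,0],[3,0,0,0,0]]]'
```

```text
t: 28.28
position: [0.5761, -0.0896, 0.1267]
tcp_rot: [[0.021, 0.998, 0.051], [1.0, -0.022, 0.009], [0.01, 0.051, -0.999]]
wrist_force: [0.8, -0.1, -0.7]
grip_width: 0.0387
t: 28.62
position: [0.6217, -0.0578, 0.1233]
tcp_rot: [[0.013, 0.999, 0.047], [1.0, -0.013, 0.015], [0.015, 0.047, -0.999]]
wrist_force: [-0.4, -0.4, -1.7]
grip_width: 0.0382
```

```bash
python3 -m crank '[[[3,0,0.3,1,0],[3,0,0.2,2.2,0],[3,0,0,2,0],[3,0,0,1.3,0],[3,0,0,0,0]]]'; python3 -m crank '[[[3,0,0,0,0],[3,0,0,0,0]]]'
```

```text
t: 29.03
position: [0.6249, -0.0609, 0.0511]
tcp_rot: [[0.015, 0.999, 0.041], [1.0, -0.016, 0.012], [0.013, 0.041, -0.999]]
wrist_force: [-1.3, 0.3, -1.9]
grip_width: 0.0383
t: 29.2
position: [0.6224, -0.0628, 0.0494]
tcp_rot: [[0.017, 0.999, 0.037], [1.0, -0.018, 0.011], [0.012, 0.037, -0.999]]
wrist_force: [-0.1, -0.7, -1.8]
grip_width: 0.0385
```

```bash
python3 -m crank '[[[3,0.25,0.5,0.5,0],[3,0.15,0.2,0.3,0],[3,0,0,0,0],[3,0,0,0,0]]]'; python3 -m crank '[[[3,0,0,0.2,0],[3,0,0,0,0]]]'
```

```text
t: 29.53
position: [0.6315, -0.0597, 0.0434]
tcp_rot: [[0.019, 0.999, 0.04], [1.0, -0.019, 0.011], [0.011, 0.04, -0.999]]
wrist_force: [0.2, -1.3, -1.4]
grip_width: 0.0385
t: 29.7
position: [0.6322, -0.0594, 0.042]
tcp_rot: [[0.019, 0.999, 0.042], [1.0, -0.019, 0.011], [0.011, 0.041, -0.999]]
wrist_force: [-0.1, 0.1, -0.9]
grip_width: 0.0386
```

```bash
python3 -m crank '[[[3,0,-0.1,0.3,0],[3,0,0,0.2,0],[3,0,0,0,0]]]'; python3 -m crank '[[[3,0,0,0.15,0],[3,0,0,0,0]]]'
```

```text
t: 29.95
position: [0.6316, -0.0592, 0.037]
tcp_rot: [[0.018, 0.999, 0.043], [1.0, -0.019, 0.01], [0.011, 0.042, -0.999]]
wrist_force: [-0.3, -0.7, -0.8]
grip_width: 0.0386
t: 30.12
position: [0.6315, -0.0593, 0.0351]
tcp_rot: [[0.018, 0.999, 0.042], [1.0, -0.019, 0.01], [0.011, 0.042, -0.999]]
wrist_force: [-0.3, -0.7, -1.2]
grip_width: 0.0383
```

```bash
python3 -m crank '[[[3,0,0,0.1,0],[3,0,0,0,0],[4.1,0,0,0,0],[4.4,0,0,0,0],[5,0,0,0,0]]]';python3 -m crank '[[[6,0,0,0,0],[8,0,0,0,0],[8,0,0,0,0],[9.18,0,0,-0.5,0],[9.18,0,0,-2.5,0]]]'; python3 -m crank '[[[9.18,0,0,-3,0],[9.18,0,0,-3,0],[9.18,0,0,-3,0],[9.18,0,0,-3,0],[9.18,0,-2,0,0]]]'; python3 -m crank '[[[9.18,0,-3.5,0,0],[9.18,0,-3.5,0,0],[9.18,0,-3,0,0],[9.18,0,0,0,0],[9.18,0,0,0,0]]]'
python3 - <<'E'
from h import *
for n in("scene","side"):
    c=read_camera(n);np.savez(n+"9.npz",**c)
    b=(80,60,380,360) if n=="side" else (180,120,400,270)
    x0,y0,x1,y1=b
    cv2.imwrite(f"pics/{n}9.png",cv2.resize(c["color"][y0:y1,x0:x1,::-1],None,fx=2,fy=2,interpolation=2))
E
```

```text
t: 30.53
position: [0.6319, -0.0592, 0.0344]
tcp_rot: [[0.018, 0.999, 0.043], [1.0, -0.019, 0.01], [0.011, 0.043, -0.999]]
wrist_force: [0.7, 0.5, -0.2]
grip_width: 0.047
t: 30.95
position: [0.6281, -0.0596, 0.0613]
tcp_rot: [[0.018, 0.999, 0.037], [1.0, -0.019, 0.011], [0.011, 0.036, -0.999]]
wrist_force: [-0.7, -1.0, 0.2]
grip_width: 0.0788
t: 31.37
position: [0.6063, -0.0596, 0.1903]
tcp_rot: [[0.017, 0.999, 0.041], [1.0, -0.018, 0.012], [0.013, 0.041, -0.999]]
wrist_force: [0.6, 0.7, 0.5]
grip_width: 0.0916
t: 31.78
position: [0.5011, -0.0573, 0.1905]
tcp_rot: [[0.017, 0.999, 0.047], [1.0, -0.017, 0.01], [0.011, 0.047, -0.999]]
wrist_force: [0.1, 0.5, -0.6]
grip_width: 0.0918
```

View pics/side9.png

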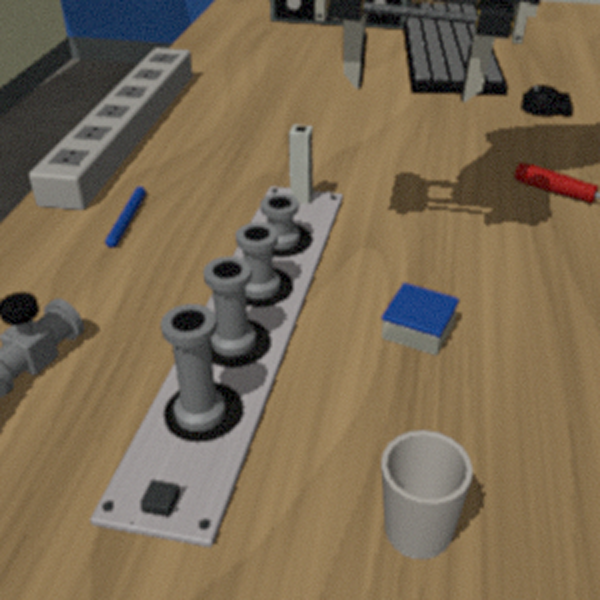

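View pics/scene9.png

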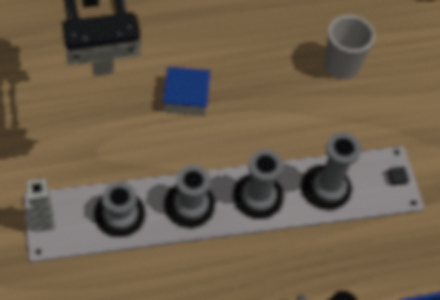

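```bash
python3 - <<'E'
from h import *
c=dict(np.load("side9.npz"))
for k,u,v,h,p in(("c",220,161.5,.045,(.6297,-.0586)),("a",208.5,177.5,.062,(.6334,.0262)),("d",194,195,.079,(.637,.111)),("b",174.5,220.5,.096,(.641,.196))):
  g=[t for t in dark(c,(int(u)-11,int(v)-6,int(u)+11,int(v)+7),60)]
  t=max(g);w=cast(c,t[1],t[2],h+.011);print(k,w.round(4),"off mm",((w[:2]-p)*1000).round(1))
hand_in()
print(get_state()["t"])
E
```

```text
c [ 0.6307 -0.0597  0.056 ] off mm [ 1.  -1.1]
a [0.634  0.0268 0.073 ] off mm [0.6 0.6]
d [0.6382 0.1096 0.09  ] off mm [ 1.2 -1.4]
b [0.6423 0.1977 0.107 ] off mm [1.3 1.7]
the job is handed in; nothing more can be done
the job is handed in; nothing more can be done
```

I stood all four spools on the pads in order of height and handed the job in at about 32 s. Starting from the white post the order is c (45 mm), a (62 mm), d (79 mm), b (96 mm). I placed b first, then d, a and c, gripping each by its top flange, and none was knocked over.

- **Final check:** in the last side and scene pictures all four stand upright, each wholly on its own pad. The side view puts each within about 2.2 mm of its pad's centre, where 12 mm would still be on the pad. The gripper was empty, open and clear of everything.
- **Not as planned:** on spool b the arm rose 6 mm as the fingers closed, so I opened them and gripped again. The tool's tilt drifted to as much as 4°, so b was set down 2° or so off vertical.
- **Not checked:** I took no picture after handing in, and hand-in reports no verdict.

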